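# Tip a battery pack into its charging cradle

## Robot

A 7-joint arm with a two-finger parallel gripper is mounted at the origin on the work surface; the furniture and walls round the work are solid. World frame = base frame: x ahead of the robot, y to its left, z up, the work surface at z = 0. Lengths are in m, angles in rad, forces in N, time in s.
With the tool pointing down it reaches from about 0.35 to 0.9 m from the base axis. Payload 8.1 kg.
Tool frame: the origin (TCP) lies on the centre line of the jaws, within the pads' length; the fingertips stand arm.tips_ahead ahead of it and the grasp point (between the pads) lies 8 mm behind it (arm.tips_ahead is the distance from the TCP to the fingertips, in m); z points along the fingers, y is the direction in which the jaws open and shut (so a half turn about z gives the same grasp; the last joint's range is limited). The gripper opens to 92 mm and grips with 3 to 60 N. Pads are 19 mm wide; open, the fingers measure 130 mm over their backs; the gripper's body (75 mm by 190 mm) begins 47 mm behind the grasp point.
Start: joints at [-1.259, 0.434, 0.025, 1.573, -0.012, 1.134, -0.075], TCP at [0.252, 0.572, 0.238] pointing down, gripper open.
Joint ranges: [-2.62, 2.62], [-0.44, 2.09], [-1.27, 1.32], [0.08, 2.57], [-1.32, 4.46], [0.12, 2], [-2.74, 2.74]. Speed limits (rad/s): [2.22, 2.22, 3.01, 3.01, 3.14, 3.14, 3.14].

## Interface

Orientations are given as a rotation vector (axis times angle).
In Python, from cell import arm gives the robot as it stands. The module is installed in compiled form; this text tells all that it offers.
- The arm moves only by the tool jog_arm, never from a script. Its argument "moves" is a list of rows, each an object with "twist": the turn, a rotation vector about the tool's x, y, z in units of 10 degrees (1.0 is 10 degrees), a list of three; "xyz": the shift along the tool's x, y, z in units of 60 mm (1.0 is 60 mm), a list of three; "grip": the closure, from -1 (fully open) to 1 (shut). A call has 1 to 5 rows; each row is the pose to reach, as a shift and turn from the pose commanded when the call began, along the tool's axes at that moment; what a row does not reach only later rows make up. A row lasts 1/8 s, in which the tool goes at most 62.5 mm and 10.7 degrees, less where a joint would pass 70% of its speed; a pose out of reach is approached as far as the arm can. A call with a gripper value outside its range is refused whole. The fingers move at their own pace and stop on an object; "force" is the grip in N (left out, the last holds). Time passes only in rows, so rows that repeat a pose let the fingers close. It gives the time, the measured TCP pose, the force and the opening at its end, in the units of the state.
- arm.observe(): the state, without advancing time (a new reading comes with each control period).
- arm.get_image(name): name is "scene" or "top" or "wrist"; returns the picture (400x640x3 uint8, blue, green, red); there is no depth.
- arm.camera_params(name): a dict with "mtx" (3x3 intrinsics, pixels), "T" (4x4, takes a point from camera to world coordinates); the wrist camera has in their place "T_tool_cam" (4x4, takes a point from camera to tool coordinates, whose origin is the TCP and whose axes are the flange's). Camera axes: x right, y down, z forward; pixel columns grow to the right and rows downward; lengths in m; the calibration is good to about 2 mm. The wrist camera is an equidistant fisheye: a pixel r from the principal point sees the ray r / f radians off the axis. A picture is of the moment at which its call begins: read the wrist's pose just before it. camera_params takes no time and is no camera call.
- arm.sign_off(): hands the job in, once; it reports no verdict.
The state is a dict: "clock": time; "joints": joint angles; "dq": joint speeds; "joint_efforts": joint torques, N m; "position": TCP position; "ee_rot": TCP orientation; "force": force on the tool from outside, world axes, zero at the start; "ft_torque": the same for the moment, N m; "width": opening from 0.0 (shut) to 1.0 (fully open).
Only numpy, scipy, OpenCV 4.12 (cv2) and the standard library are available. Lean on these libraries where they do the work, as an engineer would, in place of code of your own. Each camera call takes 0.05 s, during which the arm holds its last target. There are 200 camera calls.

## Task

The spare battery pack stands on end at the open mouth of the charging cradle and is too thick to grip. Slide it up against the front edge of the cradle's bed, tip it over that edge by pushing high on its back so that it lies on the bed with its contact end leading (it may fall the last part of the way by itself), then push it fully home against its sprung back contacts until the small catch in the bed springs up behind it. Never press on the pack with more than 30 N, and leave the small things standing round the cradle where they are.

Things in the scene. Friction and masses are not known exactly. Their poses are not given: they have to be found in the camera images.
- pack: Battery pack, grey plastic block with black bands, 88 mm thick (x), 96 mm wide (y), 120 mm tall (z), 0.45 to 0.85 kg. Origin: centre of its underside as it stands at the start; z points up to its contact end, x roughly along the cradle's x. It starts upright, its front face 8 to 40 mm short of the bed's edge, up to 5 mm off the cradle's centre line and slightly turned.
- pack_centre (a point): Centre of the pack's block, axes as pack. With its base against the bed edge the pack tips when its back is pushed about 100 mm above the table with 5 to 12 N, best along the arc it turns through: rubber fingertips grip the face, so a level push binds. It passes its balance at about 36 degrees of lean, falls onto the bed, front face down, and must then be slid about 30 mm farther.
- pack_contacts (a point): Centre of the pack's contact end, which carries two flat brass contacts (its top as it stands, its leading end when it lies in the cradle). Axes as pack.
- dock: Charging cradle, fixed, dark steel, grey and aluminium, 290 mm long. Origin: on the table under the middle of the bed's front edge; x: insertion direction, z up. The bed, a plate 12 mm thick, begins at x = 0: that step is the stop for the pack's base. Side guides 40 mm high stand along the bed, 114 mm apart inside. The back wall, 74 mm high, has its face at x = 146 mm.
- bed_edge (a point): Middle of the top of the bed's front edge, 12 mm above the table, axes as dock. In front of it (x from 0 to -100 mm) the side guides go on as two flared arms 30 mm high standing on the table, opening to about 155 mm at the mouth; the pack stands between them.
- back_contacts (a point): Point on the face of the cradle's back wall, 56 mm above the table, midway between the two sprung brass contact blocks, axes as dock. The blocks stand 8 mm proud of the wall and are pushed in by the pack: 2 N to start, 8 N when flush, on top of the pack's sliding friction (3 to 6 N). When the pack is home its contact end is 2 mm from here, held by the catch.
- catch (a joint): Sprung catch, a small steel bar 11 mm long and 40 mm wide in the middle of the bed, from 13 to 24 mm behind the bed's front edge. 0 = up, 6 mm proud of the bed; 0.006 = pressed flush by the pack lying on it. It springs up by itself when the pack's tail has passed it, 2 mm before the pack meets the back wall, and then keeps the contacts from pushing it out again.
- coupon_2: Bystander: flat light metal test piece 56x28x12 mm beside the cradle, loose. Origin: centre of its underside.
- bottle_diio: Bystander: small brown bottle with a white cap, 34 mm across, 70 mm tall, behind the charger housing, loose. Origin: centre of its underside.
- weight_2: Bystander: small brass check weight with a knob, 22 mm across, 20 mm high, behind the charger housing, loose. Origin: centre of its underside.

How it is judged:
By the outcome, as a careful person would: the job done as asked, in the order asked, and still so for the second after the job is handed in, with the robot touching nothing.
It also fails if it takes over 61 s, if anything falls off the work surface, if the arm or the gripper's body presses on something with over 40 N, if the wrist force passes 120 N, or if a joint passes its speed limit or range.

## Working session

There is one attempt and no reset: what is moved stays moved. The work goes in short steps, Python scripts to look and compute and a tool call to move; the robot and the scene stay as the last step left them, time stands still between calls to the robot, and variables do not carry over. Pictures are saved under pics/ and viewed, about 8 in all and at most 12, crops included, and the job is handed in when it is done.

Besides the shell and the picture viewer there is one more tool, called after "Emit:" by a JSON object that holds its "op" and its "data". jog_arm: Moves the arm, as the interface text tells. Its arguments: {"type":"object","properties":{"moves":{"type":"array","items":{"type":"object","properties":{"twist":{"type":"array","items":{"type":"number"}},"xyz":{"type":"array","items":{"type":"number"}},"grip":{"type":"number"}}}},"force":{"type":"number"}},"required":["moves"]}

```bash
mkdir -p pics; ls; python3 - <<'E'
from cell import arm
import cv2,numpy as np
np.set_printoptions(precision=4,suppress=True)
print(arm.observe(), arm.tips_ahead)
for n in("scene","top"):
    cv2.imwrite(f"pics/{n}0.png",arm.get_image(n)); print(n,arm.camera_params(n))
print(arm.camera_params("wrist"))
E
```

```text
pics
{'clock': 0.0, 'joints': array([-1.2586,  0.4352,  0.025 ,  1.5741, -0.0116,  1.134 , -0.0751]), 'dq': array([-0.0012, -0.0002, -0.0016,  0.0019,  0.0023, -0.0002,  0.0006]), 'joint_efforts': array([  0.0002, -66.7845,   0.9849, -31.4482,  -0.0606,   0.0427,
         0.0002]), 'position': array([0.2517, 0.5715, 0.237 ]), 'ee_rot': array([-0.6469, -3.0741,  0.0025]), 'force': array([ 0.6734,  0.2921, -0.1551]), 'ft_torque': array([-0.0484, -0.0198, -0.0078]), 'width': 0.9979733178667344} 0.011
scene {'mtx': array([[507.4696,   0.    , 318.5103],
       [  0.    , 507.4696, 192.0118],
       [  0.    ,   0.    ,   1.    ]]), 'T': array([[ 0.8825, -0.2175,  0.4171,  0.1304],
       [-0.4702, -0.4288,  0.7714, -0.7425],
       [ 0.0111, -0.8768, -0.4806,  0.5515],
       [ 0.    ,  0.    ,  0.    ,  1.    ]])}
top {'mtx': array([[433.56  ,   0.    , 324.8652],
       [  0.    , 433.56  , 202.1396],
       [  0.    ,   0.    ,   1.    ]]), 'T': array([[ 0.0185, -0.9932,  0.1151,  0.42  ],
       [-0.9996, -0.0209, -0.0199, -0.0175],
       [ 0.0222, -0.1147, -0.9932,  0.9376],
       [ 0.    ,  0.    ,  0.    ,  1.    ]])}
{'mtx': array([[309.7069,   0.    , 318.6883],
       [  0.    , 309.7069, 195.6696],
       [  0.    ,   0.    ,   1.    ]]), 'T_tool_cam': array([[ 0.0002, -0.9678, -0.2516,  0.0667],
       [ 1.    ,  0.0002,  0.0001,  0.0005],
       [-0.0001, -0.2516,  0.9678, -0.1468],
       [ 0.    ,  0.    ,  0.    ,  1.    ]])}
```

View pics/scene0.png

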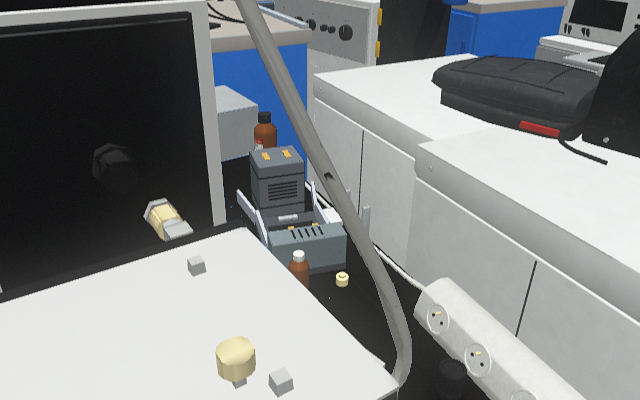

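View pics/top0.png

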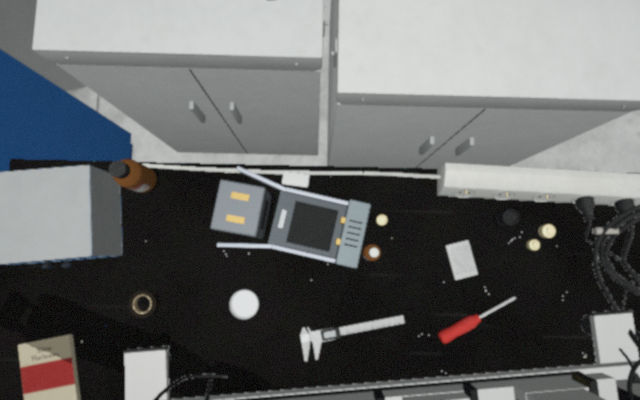

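The scene view shows the pack standing at about (277,178), with the cradle's back nearest the camera at (310,245). In the top view the pack top is at about (241,209), the cradle runs from (270,215) to (370,235), and the bottle (373,252) and weight (382,220) stand behind it. I'll enlarge the top view.

```bash
python3 - <<'E'
import cv2
a=cv2.imread("pics/top0.png")[155:275,205:395]
cv2.imwrite("pics/top0c.png",cv2.resize(a,None,fx=4.2,fy=4.2,interpolation=cv2.INTER_CUBIC))
E
```

```text
(no output)
```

View pics/top0c.png

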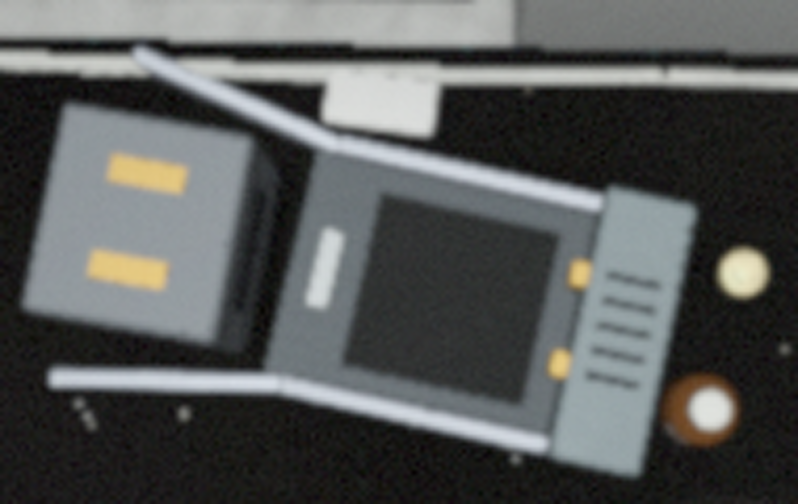

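The crop shows these points: pack top corners (66,103), (252,138), (214,345), (22,308); bed front edge from (316,152) to (265,370); catch at about (326,268); back wall top front edge from (610,190) to (550,455).

```bash
cat >h.py <<'E'
from cell import arm
import cv2,numpy as np
from scipy.spatial.transform import Rotation as R
np.set_printoptions(precision=4,suppress=True)
def ray(name,uv,z):
    p=arm.camera_params(name);M,T=p["mtx"],p["T"]
    d=T[:3,:3]@np.linalg.solve(M,[uv[0],uv[1],1]);o=T[:3,3]
    return o+d*(z-o[2])/d[2]
E
python3 - <<'E'
from h import *
c=lambda u,v,z: ray("top",(205+u/4.2-.4,155+v/4.2-.4),z)
ang=lambda d: np.degrees(np.arctan2(d[1],d[0]))
P=[c(*q,.120) for q in((66,103),(252,138),(214,345),(22,308))]
print("pack",np.mean(P,0),ang(P[1]-P[0]),ang(P[2]-P[3]),[np.linalg.norm(P[i]-P[i-1]) for i in range(4)])
g=[c(335,143,.04),c(603,203,.04),c(280,383,.04),c(548,445,.04)]
print("guides",g,ang(g[1]-g[0]),ang(g[3]-g[2]),np.linalg.norm(g[1]-g[0]))
e=[c(316,152,.012),c(265,370,.012)];print("edge",e,np.mean(e,0),ang(e[0]-e[1])-90)
ca=[c(*q,.018) for q in((330,228),(345,232),(323,308),(306,304))];print("catch",np.mean(ca,0))
w=[c(610,190,.074),c(550,455,.074)];print("wall",np.mean(w,0),ang(w[0]-w[1])-90)
print("weight",c(743,273,.02),"bottle",c(711,408,.07),"coupon",c(380,102,.012))
print("flare mouth",c(140,50,.03),c(52,378,.03))
s=arm.observe();print(R.from_rotvec(s["ee_rot"]).as_matrix())
E
```

```text
pack [0.5008 0.1306 0.12  ] -99.5209122569031 -99.77430140728474 [np.float64(0.09428625243804307), np.float64(0.08561663489607255), np.float64(0.09469255920430328), np.float64(0.08727600071319826)]
guides [array([0.5506, 0.0496, 0.04  ]), array([ 0.5233, -0.0842,  0.04  ]), array([0.4314, 0.0729, 0.04  ]), array([ 0.4037, -0.0587,  0.04  ])] -101.49914271228178 -101.8760322150443 0.13648413501996678
edge [array([0.5498, 0.0612, 0.012 ]), array([0.4381, 0.0835, 0.012 ])] [0.4939 0.0724 0.012 ] -101.30192121734842
catch [0.4899 0.0539 0.018 ]
wall [ 0.4627 -0.0716  0.074 ] -101.9794779535276
weight [ 0.4915 -0.1571  0.02  ] bottle [ 0.423  -0.1345  0.07  ] coupon [0.5764 0.0292 0.012 ]
flare mouth [0.5972 0.1498 0.03  ] [0.4319 0.1862 0.03  ]
[[-0.9152  0.4031 -0.0004]
 [ 0.4031  0.9152 -0.0013]
 [-0.0001 -0.0014 -1.    ]]
```

```bash
cat >>h.py <<'E'
yaw=np.radians(-101.7);xd=np.array([np.cos(yaw),np.sin(yaw),0]);yd=np.array([-xd[1],xd[0],0])
E0=np.array([.494,.072,0])
Rd=np.c_[-xd,yd,[0,0,-1]]
def goal(x,y,z,pitch):
    "jog units to bring the finger TIP to dock x,y,z (mm) with the fingers leaning pitch deg forward"
    s=arm.observe();R0=R.from_rotvec(s["ee_rot"]);Rt=R.from_matrix(Rd)*R.from_euler("y",-pitch,degrees=True)
    p=E0+xd*x/1e3+yd*y/1e3+[0,0,z/1e3]-Rt.as_matrix()[:,2]*arm.tips_ahead
    print("tcp goal",p,"xyz",R0.inv().apply(p-s["position"])/.06,"twist",np.degrees((R0.inv()*Rt).as_rotvec())/10)
def tip():
    s=arm.observe();M=R.from_rotvec(s["ee_rot"]).as_matrix();t=s["position"]+M[:,2]*arm.tips_ahead-E0
    print("t %.2f"%s["clock"],"tip dock mm",1e3*np.array([t@xd,t@yd,t[2]]),"pitch %.1f"%np.degrees(np.arcsin(M[:,2]@xd)),"F dock",s["force"]@xd,s["force"]@yd,s["force"][2],"w %.2f"%s["width"])
def tri(a,b):
    P=[]
    for n in("scene","top"):
        q=arm.camera_params(n);P.append(q["mtx"]@np.linalg.inv(q["T"])[:3])
    X=cv2.triangulatePoints(P[0],P[1],np.float64(a),np.float64(b))[:,0];return X[:3]/X[3]
E
python3 - <<'E'
from h import *
print("cap",tri((265,114),(120,168)),"box corner",tri((257,105),(122,168)))
goal(-200,-12,250,0);goal(-200,-12,250,45);tip()
E
```

```text
cap [0.5719 0.3544 0.1224] box corner [0.5558 0.3405 0.1525]
tcp goal [0.5228 0.2703 0.261 ] xyz [-6.1583 -2.7752 -0.3946] twist [-0.0061  0.006   7.7928]
tcp goal [0.5244 0.2779 0.2578] xyz [-6.1312 -2.6483 -0.3411] twist [ 3.0436 -3.7649  7.3644]
t 0.10 tip dock mm [-440.0566 -338.5112  226.042 ] pitch 0.1 F dock -0.013670647979930917 -0.2674496937216581 0.036974960274509514 w 1.00
```

```bash
python3 -c "
from h import *
goal(-150,-12,250,40)"
```

```text
tcp goal [0.5141 0.2282 0.2584] xyz [-6.308  -3.4748 -0.3508] twist [ 2.7068 -3.3483  7.455 ]
```

Emit:
{"op": "jog_arm", "data": {"moves": [{"xyz": [-6.3, -3.47, -0.35], "twist": [2.7, -3.35, 7.45], "grip": 0}, {"xyz": [-6.3, -3.47, -0.35], "twist": [2.7, -3.35, 7.45], "grip": 0}, {"xyz": [-6.3, -3.47, -0.35], "twist": [2.7, -3.35, 7.45], "grip": 0}, {"xyz": [-6.3, -3.47, -0.35], "twist": [2.7, -3.35, 7.45], "grip": 0}, {"xyz": [-6.3, -3.47, -0.35], "twist": [2.7, -3.35, 7.45], "grip": 0}]}}

```text
clock: 0.72
position: [0.442, 0.3227, 0.253]
ee_rot: [1.638, 2.28, -0.507]
force: [-0.0, 0.7, -0.8]
width: 0.518
```

```bash
python3 -c "
from h import *
tip();goal(-150,-12,250,40);print(arm.observe()['joints'])"
```

```text
t 0.72 tip dock mm [-230.2609 -100.5246  243.1763] pitch 25.3 F dock -0.6920193919625636 -0.18261447071132872 -0.798808378890671 w 0.52
tcp goal [0.5141 0.2282 0.2584] xyz [-1.7504  0.6705  0.6481] twist [ 1.0161 -1.2539  2.7772]
[-1.16    0.4991  0.3623  1.5651  0.1613  1.4265 -0.5353]
```

Emit:
{"op": "jog_arm", "data": {"moves": [{"xyz": [-1.75, 0.67, 0.65], "twist": [1.02, -1.25, 2.78]}, {"xyz": [-1.75, 0.67, 0.65], "twist": [1.02, -1.25, 2.78]}, {"xyz": [-1.75, 0.67, 0.65], "twist": [1.02, -1.25, 2.78]}, {"xyz": [-1.75, 0.67, 0.65], "twist": [1.02, -1.25, 2.78]}, {"xyz": [-1.75, 0.67, 0.65], "twist": [1.02, -1.25, 2.78]}]}}

```text
invalid input at $.moves[0]: expected keys twist, xyz, grip
```

```bash
python3 -c "
from h import *
tip();goal(-120,-12,150,40);goal(-115,-12,46,40);print(arm.observe()['joints'])
cv2.imwrite('pics/w1.png',arm.get_image('wrist'))"
```

```text
t 0.72 tip dock mm [-230.2609 -100.5246  243.1763] pitch 25.3 F dock -0.6920193919625636 -0.18261447071132872 -0.798808378890671 w 0.52
tcp goal [0.508  0.1989 0.1584] xyz [-1.4217  0.6225  2.3561] twist [ 1.0161 -1.2539  2.7772]
tcp goal [0.507  0.194  0.0544] xyz [-0.745   0.7818  3.9461] twist [ 1.0161 -1.2539  2.7772]
[-1.16    0.4991  0.3623  1.5651  0.1613  1.4265 -0.5353]
```

View pics/w1.png

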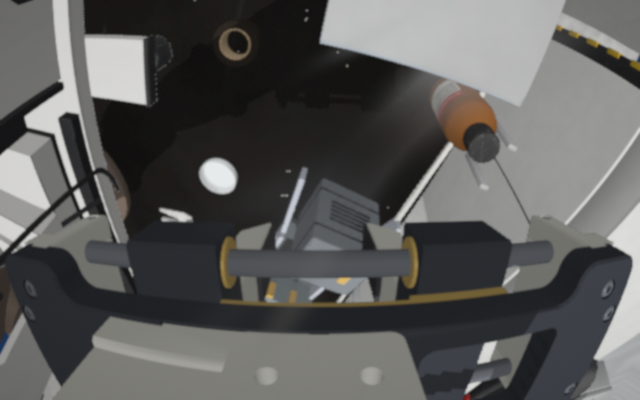

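The wrist view shows the pack between the fingers at about (335,220), the grey box and the brown bottle (465,115) behind. The move was refused because it had no grip value, so I'll resend it.

Emit:
{"op": "jog_arm", "data": {"moves": [{"xyz": [-1.75, 0.67, 0.65], "twist": [1.02, -1.25, 2.78], "grip": 0}, {"xyz": [-1.75, 0.67, 0.65], "twist": [1.02, -1.25, 2.78], "grip": 0}, {"xyz": [-1.75, 0.67, 0.65], "twist": [1.02, -1.25, 2.78], "grip": 0}, {"xyz": [-1.75, 0.67, 0.65], "twist": [1.02, -1.25, 2.78], "grip": 0}, {"xyz": [-1.75, 0.67, 0.65], "twist": [1.02, -1.25, 2.78], "grip": 0}]}}

```text
clock: 1.4
position: [0.5136, 0.2304, 0.2576]
ee_rot: [2.016, 1.656, -0.733]
force: [-0.6, -0.7, 1.1]
width: 0.503
```

```bash
python3 -c "
from h import *
tip();goal(-118,-12,130,40);goal(-118,-12,46,40);print(arm.observe()['joints'])
cv2.imwrite('pics/t1.png',cv2.resize(arm.get_image('top')[80:310,90:410],None,fx=2.4,fy=2.4,interpolation=2))"
```

```text
t 1.40 tip dock mm [-152.0705  -12.9206  249.1361] pitch 39.8 F dock 0.8095105175573216 -0.4122615927311143 1.1428098196088392 w 0.50
tcp goal [0.5076 0.1969 0.1384] xyz [0.8344 0.0193 1.8894] twist [ 0.0104 -0.0229  0.0482]
tcp goal [0.5076 0.1969 0.0544] xyz [1.7299 0.0249 2.9655] twist [ 0.0104 -0.0229  0.0482]
[-1.0628  0.6847  0.5381  1.4086  0.1597  1.62   -0.7722]
```

View pics/t1.png

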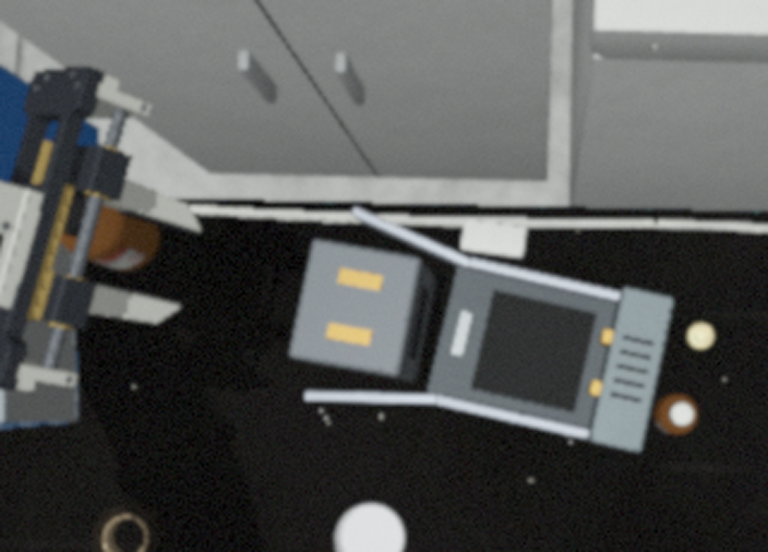

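The top view shows the fingertips behind the pack at about (190,270). The pack, cradle and loose things are unchanged. Descending now.

Emit:
{"op": "jog_arm", "data": {"moves": [{"xyz": [0.83, 0.02, 1.89], "twist": [0, 0, 0.05], "grip": 0}, {"xyz": [0.83, 0.02, 1.89], "twist": [0, 0, 0.05], "grip": 0}, {"xyz": [1.73, 0.02, 2.96], "twist": [0, 0, 0.05], "grip": 0}, {"xyz": [1.73, 0.02, 2.96], "twist": [0, 0, 0.05], "grip": 0}, {"xyz": [1.73, 0.02, 2.96], "twist": [0, 0, 0.05], "grip": 0}]}}

```text
clock: 2.08
position: [0.5077, 0.1966, 0.0554]
ee_rot: [2.023, 1.642, -0.731]
force: [0.4, -0.1, 0.9]
width: 0.501
```

```bash
python3 -c "
from h import *
tip();goal(-108,-12,46,40);goal(-86,-12,46,40);print(arm.observe()['joints'])"
```

```text
t 2.08 tip dock mm [-117.7167  -11.8627   46.9251] pitch 39.9 F dock 0.04806800888186731 0.3890355285705016 0.9199298995983192 w 0.50
tcp goal [0.5056 0.1871 0.0544] xyz [-0.114  -0.0019  0.1156] twist [ 0.0043 -0.0136 -0.017 ]
tcp goal [0.5011 0.1656 0.0544] xyz [-0.3954 -0.0012  0.3507] twist [ 0.0043 -0.0136 -0.017 ]
[-1.0177  0.8768  0.4826  1.6173  0.1057  1.2371 -0.8626]
```

Emit:
{"op": "jog_arm", "data": {"moves": [{"xyz": [-0.13, 0, 0.11], "twist": [0, 0, 0], "grip": 0}, {"xyz": [-0.19, 0, 0.16], "twist": [0, 0, 0], "grip": 0}, {"xyz": [-0.24, 0, 0.2], "twist": [0, 0, 0], "grip": 0}, {"xyz": [-0.29, 0, 0.24], "twist": [0, 0, 0], "grip": 0}, {"xyz": [-0.31, 0, 0.26], "twist": [0, 0, 0], "grip": 0}]}}

```text
clock: 2.7
position: [0.5047, 0.1752, 0.0561]
ee_rot: [2.026, 1.644, -0.722]
force: [3.2, 14.2, 9.5]
width: 0.497
```

```bash
python3 -c "
from h import *
tip()"
```

```text
t 2.70 tip dock mm [-96.1923 -10.4242  47.5971] pitch 39.5 F dock -14.595959411796803 0.25821461732824574 9.546741139101405 w 0.50
```

Emit:
{"op": "jog_arm", "data": {"moves": [{"xyz": [-0.02, 0, -0.02], "twist": [0, 0, 0], "grip": 0}, {"xyz": [-0.05, 0, 0], "twist": [0, 0, 0], "grip": 0}, {"xyz": [-0.07, 0, 0.02], "twist": [0, 0, 0], "grip": 0}]}}

```text
clock: 3.08
position: [0.5046, 0.1742, 0.0573]
ee_rot: [2.027, 1.649, -0.716]
force: [4.0, 21.9, 8.5]
width: 0.503
```

```bash
python3 -c "
from h import *
tip()
cv2.imwrite('pics/t2.png',cv2.resize(arm.get_image('top')[140:290,180:390],None,fx=3.6,fy=3.6,interpolation=2))"
```

```text
t 3.08 tip dock mm [-95.3123 -10.2819  48.761 ] pitch 39.2 F dock -22.264897168095533 -0.5227244892277514 8.4965122901727 w 0.50
```

View pics/t2.png

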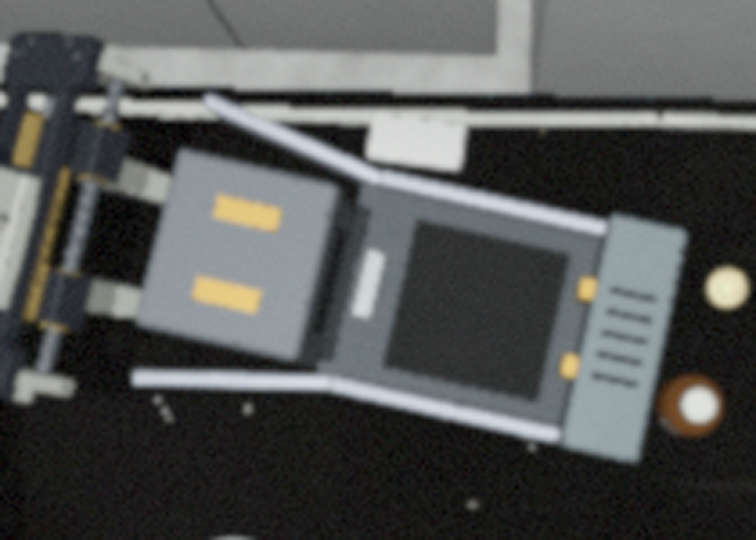

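The pack is now up against the bed edge. The tip has stopped at 22 N, and the front corner of the finger ends is the contact, 7 mm ahead of the tip centre. Next I back off, rise, and touch the back at about 100 mm.

Emit:
{"op": "jog_arm", "data": {"moves": [{"xyz": [0.13, 0, -0.11], "twist": [0, 0, 0], "grip": 0}, {"xyz": [-0.36, 0, -0.7], "twist": [0, 0, 0], "grip": 0}, {"xyz": [-0.36, 0, -0.7], "twist": [0, 0, 0], "grip": 0}]}}

```text
clock: 3.5
position: [0.5054, 0.1782, 0.1059]
ee_rot: [2.027, 1.638, -0.726]
force: [-0.8, 0.7, 0.7]
width: 0.501
```

```bash
python3 -c "
from h import *
tip();
for g in ((-95,96),(-90,102),(-84,104),(-78.7,107.8),(-69,114),(-60.2,118.1),(-50,122),(-40.4,124.6),(-28.4,126.6),(-18,127.5)): goal(g[0],-10,g[1],40)"
```

```text
t 3.50 tip dock mm [-99.2652 -10.3802  97.409 ] pitch 39.7 F dock -0.5089836040607705 -0.9347922115998453 0.7456913454743808 w 0.50
tcp goal [0.5049 0.174  0.1044] xyz [-0.0387  0.0069  0.0635] twist [ 0.0119 -0.0269 -0.046 ]
tcp goal [0.5039 0.1691 0.1104] xyz [-0.1667  0.008   0.0399] twist [ 0.0119 -0.0269 -0.046 ]
tcp goal [0.5027 0.1632 0.1124] xyz [-0.265   0.0087  0.0782] twist [ 0.0119 -0.0269 -0.046 ]
tcp goal [0.5016 0.158  0.1162] xyz [-0.3734  0.0095  0.0859] twist [ 0.0119 -0.0269 -0.046 ]
tcp goal [0.4996 0.1485 0.1224] xyz [-0.5637  0.011   0.1098] twist [ 0.0119 -0.0269 -0.046 ]
tcp goal [0.4978 0.1399 0.1265] xyz [-0.7202  0.0122  0.151 ] twist [ 0.0119 -0.0269 -0.046 ]
tcp goal [0.4958 0.1299 0.1304] xyz [-0.8925  0.0134  0.2097] twist [ 0.0119 -0.0269 -0.046 ]
tcp goal [0.4938 0.1205 0.133 ] xyz [-1.0432  0.0145  0.2786] twist [ 0.0119 -0.0269 -0.046 ]
tcp goal [0.4914 0.1088 0.135 ] xyz [-1.2183  0.0157  0.3808] twist [ 0.0119 -0.0269 -0.046 ]
tcp goal [0.4893 0.0986 0.1359] xyz [-1.3612  0.0166  0.4801] twist [ 0.0119 -0.0269 -0.046 ]
```

Emit:
{"op": "jog_arm", "data": {"moves": [{"xyz": [-0.06, 0, 0.07], "twist": [0, 0, 0], "grip": 0}, {"xyz": [-0.11, 0, 0.08], "twist": [0, 0, 0], "grip": 0}, {"xyz": [-0.18, 0, 0.08], "twist": [0, 0, 0], "grip": 0}, {"xyz": [-0.27, 0, 0.08], "twist": [0, 0, 0], "grip": 0}]}}

```text
clock: 4.0
position: [0.5015, 0.1655, 0.1093]
ee_rot: [2.024, 1.644, -0.726]
force: [2.6, 10.7, 9.1]
width: 0.502
```

```bash
python3 -c "
from h import *
tip()"
```

```text
t 4.00 tip dock mm [-86.0108 -11.626  100.8234] pitch 39.7 F dock -10.961410072810477 0.3365729662148277 9.117629989997964 w 0.50
```

Emit:
{"op": "jog_arm", "data": {"moves": [{"xyz": [-0.05, 0, -0.06], "twist": [0, 0, 0], "grip": 0}, {"xyz": [-0.17, 0, -0.05], "twist": [0, 0, 0], "grip": 0}, {"xyz": [-0.29, 0, -0.04], "twist": [0, 0, 0], "grip": 0}, {"xyz": [-0.4, 0, -0.01], "twist": [0, 0, 0], "grip": 0}]}}

```text
clock: 4.5
position: [0.4966, 0.1449, 0.1255]
ee_rot: [2.025, 1.64, -0.732]
force: [-0.3, 1.9, -0.1]
width: 0.501
```

```bash
python3 -c "
from h import *
tip()"
```

```text
t 4.50 tip dock mm [-64.8799 -12.2215 117.0168] pitch 39.9 F dock -1.8291574258805854 -0.6727541976749482 -0.11254189500102912 w 0.50
```

Emit:
{"op": "jog_arm", "data": {"moves": [{"xyz": [-0.09, 0, 0.02], "twist": [0, 0, 0], "grip": 0}, {"xyz": [-0.18, 0, 0.04], "twist": [0, 0, 0], "grip": 0}, {"xyz": [-0.27, 0, 0.08], "twist": [0, 0, 0], "grip": 0}, {"xyz": [-0.34, 0, 0.11], "twist": [0, 0, 0], "grip": 0}]}}

```text
clock: 5.0
position: [0.4928, 0.1259, 0.1335]
ee_rot: [2.025, 1.64, -0.731]
force: [0.2, 1.8, 0.2]
width: 0.502
```

```bash
python3 -c "
from h import *
tip()"
```

```text
t 5.00 tip dock mm [-45.4677 -12.1262 125.0737] pitch 39.9 F dock -1.845734727822945 -0.19678920723333115 0.16739790138128696 w 0.50
```

Emit:
{"op": "jog_arm", "data": {"moves": [{"xyz": [-0.11, 0, 0.06], "twist": [0, 0, 0], "grip": 0}, {"xyz": [-0.21, 0, 0.12], "twist": [0, 0, 0], "grip": 0}, {"xyz": [-0.3, 0, 0.19], "twist": [0, 0, 0], "grip": 0}, {"xyz": [-0.38, 0, 0.26], "twist": [0, 0, 0], "grip": 0}, {"xyz": [-0.44, 0, 0.31], "twist": [0, 0, 0], "grip": 0}]}}

```text
clock: 5.62
position: [0.486, 0.0943, 0.1358]
ee_rot: [2.025, 1.64, -0.731]
force: [0.0, 0.6, -0.8]
width: 0.498
```

```bash
python3 -c "
from h import *
tip()
a=cv2.resize(arm.get_image('top')[140:290,180:390],None,fx=3.6,fy=3.6,interpolation=2)
cv2.imwrite('pics/t3.png',a)"
```

```text
t 5.62 tip dock mm [-13.1919 -12.37   127.3919] pitch 39.9 F dock -0.557916236691852 -0.10166399453928247 -0.8146134329343919 w 0.50
```

View pics/t3.png

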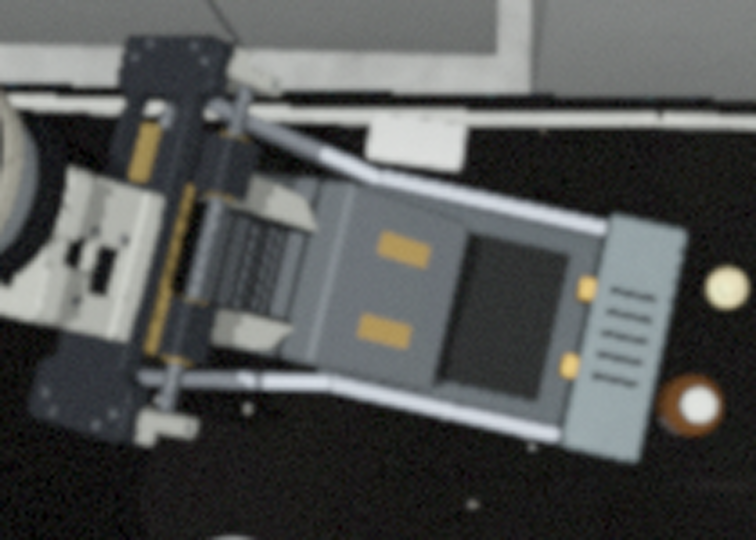

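In the picture the pack leans well forward: its contact end is at about (405,285) and its ribbed back is visible. The force is near zero, so it is at or past balance. A little further and it should go.

Emit:
{"op": "jog_arm", "data": {"moves": [{"xyz": [-0.08, 0, 0.07], "twist": [0, 0, 0], "grip": 0}, {"xyz": [-0.14, 0, 0.13], "twist": [0, 0, 0], "grip": 0}, {"xyz": [-0.14, 0, 0.13], "twist": [0, 0, 0], "grip": 0}, {"xyz": [-0.14, 0, 0.13], "twist": [0, 0, 0], "grip": 0}, {"xyz": [-0.14, 0, 0.13], "twist": [0, 0, 0], "grip": 0}]}}

```text
clock: 6.3
position: [0.484, 0.084, 0.1353]
ee_rot: [2.024, 1.641, -0.73]
force: [0.4, 0.2, 0.5]
width: 0.5
```

```bash
python3 -c "
from h import *
tip()
a=cv2.resize(arm.get_image('top')[140:290,180:390],None,fx=3.6,fy=3.6,interpolation=2)
cv2.imwrite('pics/t4.png',a);goal(-60,-5,140,40);goal(-60,-3,50,40);"
```

```text
t 6.30 tip dock mm [ -2.6347 -12.2231 126.8757] pitch 39.8 F dock -0.30284660030359445 0.3322439087795793 0.4521840233487984 w 0.50
tcp goal [0.5027 0.1387 0.1484] xyz [ 0.5956  0.1181 -0.7808] twist [ 0.0042 -0.0166 -0.0265]
tcp goal [0.5047 0.1383 0.0584] xyz [1.5565 0.1461 0.3711] twist [ 0.0042 -0.0166 -0.0265]
```

View pics/t4.png

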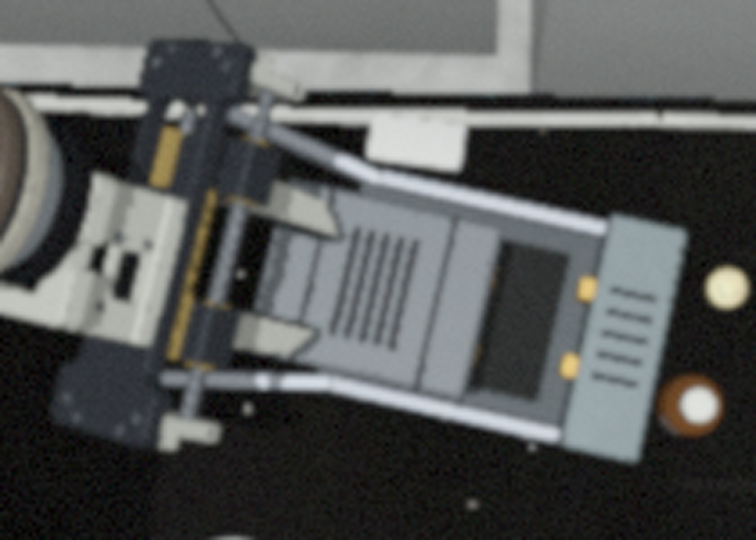

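The pack now lies on the bed with its contact end leading: leading edge at about (483,315), tail at about (275,270). I'll measure it, then retract, drop behind the tail and push.

Emit:
{"op": "jog_arm", "data": {"moves": [{"xyz": [0.6, 0.1, -0.78], "twist": [0, 0, 0], "grip": 0}, {"xyz": [0.6, 0.1, -0.78], "twist": [0, 0, 0], "grip": 0}, {"xyz": [1.55, 0.14, 0.37], "twist": [0, 0, 0], "grip": 0}, {"xyz": [1.55, 0.14, 0.37], "twist": [0, 0, 0], "grip": 0}, {"xyz": [1.55, 0.14, 0.37], "twist": [0, 0, 0], "grip": 0}]}}

```text
clock: 6.98
position: [0.503, 0.137, 0.0574]
ee_rot: [2.023, 1.64, -0.736]
force: [0.1, -0.2, -0.1]
width: 0.499
```

```bash
python3 -c "
from h import *
tip()
for q in ((501,226),(467,399),(460,216),(425,390)):
    p=ray('top',(180+q[0]/3.6-.4,140+q[1]/3.6-.4),.1)-E0; print(1e3*p@xd,1e3*p@yd)
goal(-30,-2,48,40)"
```

```text
t 6.97 tip dock mm [-58.4196  -4.352   49.0078] pitch 40.0 F dock 0.15791184583461082 0.11526049841776298 -0.1357389173246667 w 0.50
87.9911455798379 41.010834193034825
90.9750071042678 -53.53261097884316
65.19454601935796 41.36538205229941
68.07921422581059 -53.830945370157224
tcp goal [0.4996 0.1087 0.0564] xyz [-0.3519  0.0405  0.3174] twist [-0.0076  0.0024 -0.019 ]
```

Emit:
{"op": "jog_arm", "data": {"moves": [{"xyz": [-0.13, -0.01, 0.11], "twist": [0, 0, 0], "grip": 0}, {"xyz": [-0.26, -0.01, 0.21], "twist": [0, 0, 0], "grip": 0}, {"xyz": [-0.34, -0.01, 0.28], "twist": [0, 0, 0], "grip": 0}, {"xyz": [-0.42, -0.01, 0.35], "twist": [0, 0, 0], "grip": 0}]}}

```text
clock: 7.48
position: [0.4981, 0.1074, 0.0597]
ee_rot: [2.026, 1.643, -0.724]
force: [2.0, 8.9, 6.0]
width: 0.504
```

```bash
python3 -c "
from h import *
tip()"
```

```text
t 7.47 tip dock mm [-28.4717  -3.138   51.2385] pitch 39.6 F dock -9.073039054475473 0.14432768361499512 5.988237462636748 w 0.50
```

Emit:
{"op": "jog_arm", "data": {"moves": [{"xyz": [-0.07, 0, 0.04], "twist": [0, 0, 0], "grip": 0}, {"xyz": [-0.15, 0, 0.08], "twist": [0, 0, 0], "grip": 0}, {"xyz": [-0.21, 0, 0.13], "twist": [0, 0, 0], "grip": 0}, {"xyz": [-0.28, 0, 0.19], "twist": [0, 0, 0], "grip": 0}]}}

```text
clock: 7.98
position: [0.4927, 0.086, 0.0608]
ee_rot: [2.025, 1.641, -0.73]
force: [1.7, 3.1, -1.1]
width: 0.504
```

```bash
python3 -c "
from h import *
tip()"
```

```text
t 7.97 tip dock mm [-6.424  -4.1467 52.3438] pitch 39.8 F dock -3.415539347805988 0.9932822526189108 -1.0778765650238091 w 0.50
```

Emit:
{"op": "jog_arm", "data": {"moves": [{"xyz": [-0.06, 0, 0.05], "twist": [0, 0, 0], "grip": 0}, {"xyz": [-0.13, 0, 0.11], "twist": [0, 0, 0], "grip": 0}, {"xyz": [-0.19, 0, 0.16], "twist": [0, 0, 0], "grip": 0}, {"xyz": [-0.23, 0, 0.19], "twist": [0, 0, 0], "grip": 0}]}}

```text
clock: 8.48
position: [0.489, 0.0689, 0.0607]
ee_rot: [2.025, 1.641, -0.729]
force: [0.9, 7.6, -1.0]
width: 0.5
```

```bash
python3 -c "
from h import *
tip()"
```

```text
t 8.47 tip dock mm [11.0805 -4.2244 52.2378] pitch 39.8 F dock -7.65453881070766 -0.6821126609801421 -0.9613403990357209 w 0.50
```

Emit:
{"op": "jog_arm", "data": {"moves": [{"xyz": [-0.03, 0, 0.02], "twist": [0, 0, 0], "grip": 0}, {"xyz": [-0.05, 0, 0.05], "twist": [0, 0, 0], "grip": 0}, {"xyz": [-0.08, 0, 0.07], "twist": [0, 0, 0], "grip": 0}, {"xyz": [-0.08, 0, 0.07], "twist": [0, 0, 0], "grip": 0}]}}

```text
clock: 8.98
position: [0.4883, 0.0645, 0.0603]
ee_rot: [2.025, 1.644, -0.726]
force: [1.0, 10.8, 0.3]
width: 0.5
```

```bash
python3 -c "
from h import *
tip()"
```

```text
t 8.97 tip dock mm [15.5234 -4.0634 51.793 ] pitch 39.6 F dock -10.750694109202296 -1.254549174588655 0.3291967862429559 w 0.50
```

Emit:
{"op": "jog_arm", "data": {"moves": [{"xyz": [-0.02, 0, 0.02], "twist": [0, 0, 0], "grip": 0}, {"xyz": [-0.04, 0, 0.03], "twist": [0, 0, 0], "grip": 0}, {"xyz": [-0.05, 0, 0.04], "twist": [0, 0, 0], "grip": 0}]}}

```text
clock: 9.35
position: [0.4879, 0.0621, 0.0601]
ee_rot: [2.025, 1.646, -0.724]
force: [0.9, 18.3, 4.0]
width: 0.5
```

```bash
python3 -c "
from h import *
tip()"
```

```text
t 9.35 tip dock mm [17.8964 -3.9484 51.6247] pitch 39.5 F dock -18.12209013268518 -2.7907455520408337 3.964033315431158 w 0.50
```

Emit:
{"op": "jog_arm", "data": {"moves": [{"xyz": [-0.01, 0, 0.01], "twist": [0, 0, 0], "grip": 0}, {"xyz": [-0.02, 0, 0.01], "twist": [0, 0, 0], "grip": 0}, {"xyz": [-0.02, 0, 0.01], "twist": [0, 0, 0], "grip": 0}]}}

```text
clock: 9.72
position: [0.4879, 0.062, 0.0602]
ee_rot: [2.026, 1.647, -0.722]
force: [-0.1, 19.8, 2.7]
width: 0.495
```

```bash
python3 -c "
from h import *
tip()"
```

```text
t 9.72 tip dock mm [17.9767 -3.922  51.6951] pitch 39.4 F dock -19.35599985398257 -4.140844233080304 2.68177925793404 w 0.50
```

The tip no longer advances (18.0 mm at 19 N), so the pack seems to be against the wall. I'll retract and look.

Emit:
{"op": "jog_arm", "data": {"moves": [{"xyz": [0.13, 0, -0.11], "twist": [0, 0, 0], "grip": 0}, {"xyz": [0.64, 0, -0.53], "twist": [0, 0, 0], "grip": 0}, {"xyz": [0.64, 0, -0.53], "twist": [0, 0, 0], "grip": 0}, {"xyz": [-0.3, 0, -2.0], "twist": [0, 0, 0], "grip": 0}, {"xyz": [-0.3, 0, -3.0], "twist": [0, 0, 0], "grip": 0}]}}

```text
clock: 10.35
position: [0.5029, 0.1377, 0.1809]
ee_rot: [2.026, 1.634, -0.737]
force: [2.2, 1.8, -0.4]
width: 0.5
```

```bash
python3 -c "
from h import *
tip()
a=cv2.resize(arm.get_image('top')[160:275,250:390],None,fx=4.5,fy=4.5,interpolation=2)
b=cv2.resize(arm.get_image('scene')[130:290,215:375],(518,518),interpolation=2)
c=np.zeros((518,800,3),np.uint8);a=a[:,:]
h=cv2.resize(a,(400,329));c[:329,:400]=h;c[:400,400:]=cv2.resize(b,(400,400))
cv2.imwrite('pics/f1.png',c)"
```

```text
t 10.35 tip dock mm [-59.0872  -4.6876 172.4845] pitch 40.1 F dock -2.1566900712496446 1.755723537946041 -0.3795086607185688 w 0.50
```

View pics/f1.png

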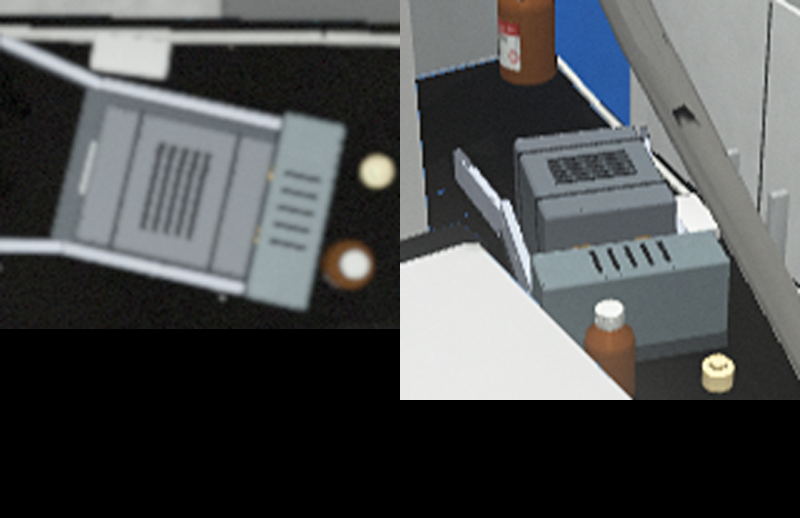

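The crop shows the pack seated with its leading end at the back wall, and the bright catch bar visible at (88,168) behind its tail. The bottle, weight and coupon are where they were. I'll check the catch and the pack's position more closely.

```bash
python3 -c "
from h import *
s=arm.observe();w=arm.get_image('wrist');q=arm.camera_params('wrist')
T=np.eye(4);T[:3,:3]=R.from_rotvec(s['ee_rot']).as_matrix();T[:3,3]=s['position'];C=np.linalg.inv(T@q['T_tool_cam'])
def pr(x,y,z):
    p=C[:3,:3]@(E0+xd*x/1e3+yd*y/1e3+[0,0,z/1e3])+C[:3,3];th=np.arctan2(np.hypot(p[0],p[1]),p[2]);u=p[:2]/np.hypot(p[0],p[1])*th*309.7;return u+[318.7,195.7]
for k in((18,0,18),(24,-20,12),(24,20,12),(24,20,18),(24,48,100),(24,-48,100)):print(k,pr(*k))
a=cv2.resize(w[180:300,240:400],(800,600),interpolation=2);cv2.imwrite('pics/w2.png',a)
t=cv2.resize(arm.get_image('top')[175:265,262:352],(600,600),interpolation=2);cv2.imwrite('pics/t5.png',t)"
```

```text
(18, 0, 18) [318.9309 146.1913]
(24, -20, 12) [300.7064 146.4041]
(24, 20, 12) [337.0584 146.1036]
(24, 20, 18) [337.3267 149.9867]
(24, 48, 100) [371.2115 213.3255]
(24, -48, 100) [268.3013 214.2875]
```

View pics/t5.png

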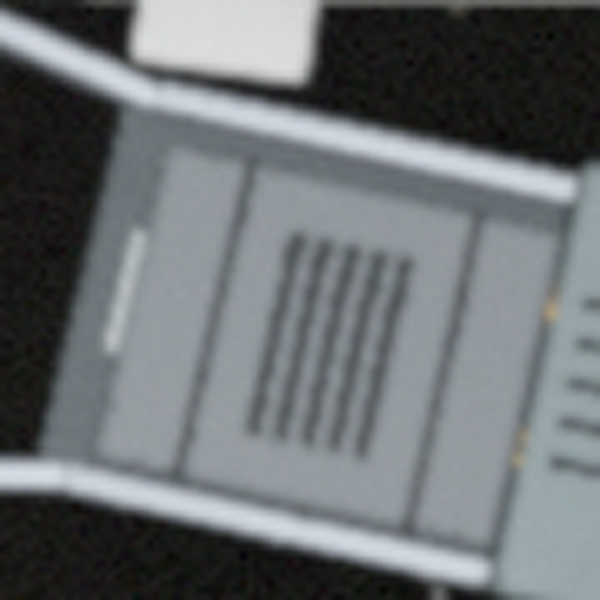

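The pack is square in the bed, its leading end at the wall face with the contact blocks just showing at (550,310) and (520,455). The catch shows beside the tail at (125,290). Now I'll measure the tail and look at the catch from the wrist.

```bash
python3 -c "
from h import *
for q in ((165,150),(97,460),(560,235),(492,545)):
    p=ray('top',(262+q[0]/6.667-.4,175+q[1]/6.667-.4),.1)-E0; print(1e3*p@xd,1e3*p@yd)
for q in ((147,230),(115,353),(135,228),(104,350)):
    p=ray('top',(262+q[0]/6.667-.4,175+q[1]/6.667-.4),.018)-E0; print('catch',1e3*p@xd,1e3*p@yd)
w=arm.get_image('wrist');cv2.imwrite('pics/w3.png',cv2.resize(w[110:230,240:400],(800,600),interpolation=2))"
```

```text
24.272680100835473 37.00648578538062
25.98676512082404 -54.885900327109276
142.0562476256587 38.40889901506911
142.26988737859506 -53.47037296341399
catch 16.94622722509979 19.634433567874257
catch 16.144196123585544 -20.79187379744779
catch 13.072648694916467 19.405925874780593
catch 12.525245021390418 -20.63965887539268
```

View pics/w3.png

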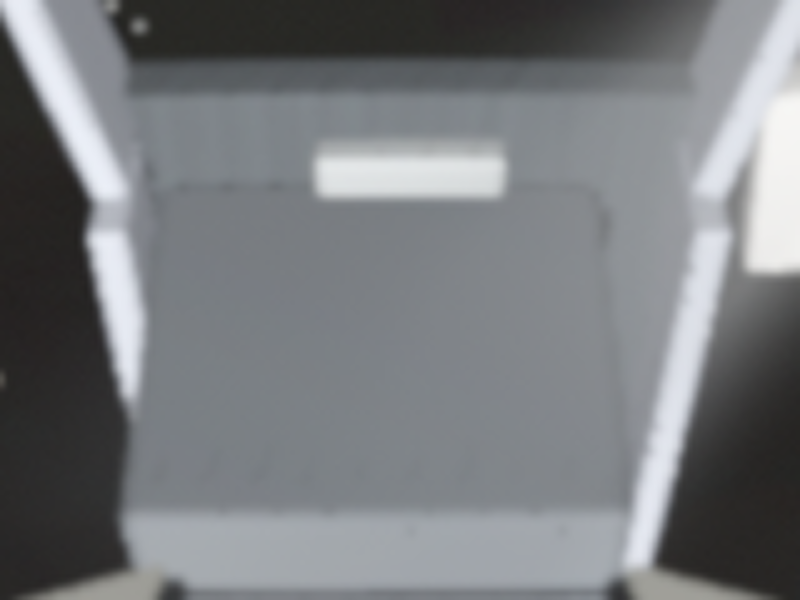

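The wrist view settles it. The catch stands proud at (410,170), with its front face and its lit top both visible and the top overlapping the foot of the pack's tail. The pack is home and the gripper is well clear, so I'm handing in.

```bash
python3 -c "
from h import *
tip();print(arm.sign_off())"
```

```text
t 10.60 tip dock mm [-61.1022  -4.8195 170.2035] pitch 39.9 F dock 1.2394703228740254 -0.30346330023065066 -0.10085451268633672 w 0.50
the job is handed in; nothing more can be done
None
```

The pack is home in the cradle with the catch up behind it, and I handed the job in at 10.6 s on the robot clock. I slid the pack against the bed edge and tipped it along its arc with a high push on its back. It fell onto the bed contact end first, and I pushed it in until it stopped.

- **Position:** The last picture puts the tail at about 24–26 mm from the bed's front edge. The contact end measured about 142 mm, against 144 mm expected, which is within the camera calibration.
- **Catch:** The wrist view shows its front face and top standing proud behind the tail.
- **Bystanders:** The coupon, bottle and weight looked unmoved in the pictures after the push.
- **Force:** The highest I read was about 24 N in total, with the pack held against the bed edge, and about 20 N on the final push. These are readings at the end of each move only, so brief peaks between them were not seen.
- **Offset:** The pack lies about 8 mm to one side of the cradle's centre line by the pictures, close to one guide. It reached home without binding.

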